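# Pour tumbled stones from the scoop into the shallow dish

### The job

Carry the scoop of amber stones, without spilling, to the shallow hand-thrown dish, not the deep bowl. Lower it until the spout, reaching in over the dish's edge, is felt to rest lightly on the rim for a moment; then, keeping the spout that low, tip it so that all six stones end in the dish, without pushing the dish away or tilting it. Put the empty scoop back flat on the table on its base, clear of the dish, let go, and leave everything else on the table where it is.

Things in the scene. Friction and masses are not known exactly. Their poses are not given: they have to be found in the camera images.
- scoop: aluminium stone scoop, 198 mm long, 96 mm wide, 0.2 kg, loose on its flat base, handle nearer the robot. Origin under the pan on the base plane; x points out of the spout, z up. Pan floor 3 mm thick, flat from x=-45 to 60 mm; walls 32 mm high, 2.5 mm thick; from x=15 mm they taper to an open spout 71 mm wide inside. The scoop is picked up, tipped and set down as one piece.
- spout_lip (a point): middle of the lower edge of the spout's lip: 88 mm ahead of the scoop's origin, 4 mm above its base plane. The spout, from x=60 mm to the lip, is a ramp rising 4 mm, 76 mm wide outside; its cheeks fall from 28 to 18 mm high at the lip.
- scoop_grip (a point): middle of the scoop's level dark wooden handle bar, where to grip it: 82 mm behind the origin, 42 mm above the base plane. The bar is 18 mm wide (y), 20 mm tall and runs from x=-48 to -110 mm. Gripped across y, with the gripper upright or leaned along the handle; a gripper leaned back (body away from the spout) has more room to tip forward.
- stone0: polished tumbled stone, a round flattened amber pebble 26 mm across, 15 mm thick, 14 g, one of six lying in one layer on the scoop's floor. Origin: middle of its flat underside. Stones start to slide when the scoop is tipped 25 to 40 degrees (friction varies); the last may need 45 to 60 degrees and a little shake.
- stone1: polished tumbled stone, a round flattened amber pebble 26 mm across, 15 mm thick, 14 g, one of six lying in one layer on the scoop's floor. Origin: middle of its flat underside. Stones start to slide when the scoop is tipped 25 to 40 degrees (friction varies); the last may need 45 to 60 degrees and a little shake.
- stone2: polished tumbled stone, a round flattened amber pebble 26 mm across, 15 mm thick, 14 g, one of six lying in one layer on the scoop's floor. Origin: middle of its flat underside. Stones start to slide when the scoop is tipped 25 to 40 degrees (friction varies); the last may need 45 to 60 degrees and a little shake.
- stone3: polished tumbled stone, a round flattened amber pebble 26 mm across, 15 mm thick, 14 g, one of six lying in one layer on the scoop's floor. Origin: middle of its flat underside. Stones start to slide when the scoop is tipped 25 to 40 degrees (friction varies); the last may need 45 to 60 degrees and a little shake.
- stone4: polished tumbled stone, a round flattened amber pebble 26 mm across, 15 mm thick, 14 g, one of six lying in one layer on the scoop's floor. Origin: middle of its flat underside. Stones start to slide when the scoop is tipped 25 to 40 degrees (friction varies); the last may need 45 to 60 degrees and a little shake.
- stone5: polished tumbled stone, a round flattened amber pebble 26 mm across, 15 mm thick, 14 g, one of six lying in one layer on the scoop's floor. Origin: middle of its flat underside. Stones start to slide when the scoop is tipped 25 to 40 degrees (friction varies); the last may need 45 to 60 degrees and a little shake.
- dish: shallow round white hand-thrown dish, loose on the table, 170 mm across the rim, 0.4 kg. Origin under its centre. Its rim is uneven: 19 to 29 mm high around the dish, wandering slowly, so that the rim's height where the spout lands must be felt. Foot radius 54 mm, inner floor 5 mm up, wall 4 mm thick, flaring to the rim. Pressing on the rim with more than about 6.5 N, or 1 mm too far, lifts its far side.
- dish_rim (a point): centre of the dish's mouth, 24 mm above the table: the rim's mean height
- bowl: deep white porcelain bowl, 132 mm across, 62 mm high, empty and loose: not for these stones, leave alone. It and the dish stand on opposite sides of the scoop, either way round. Origin under its centre.
- calculator: black desk calculator, 145 x 85 x 15 mm, lying loose, leave alone. Origin under its centre, x along its length
- loupe: small steel folding loupe, 74 x 29 x 18 mm, lying loose, leave alone. Origin under its lens, body to +x
- tweezers: steel stone tweezers, 157 mm long, 7 mm high, lying loose, leave alone. Origin at the middle, x along the length
- gift_box: white card box with lid, 90 x 70 x 45 mm, loose, leave alone. Origin under its centre
Things that resemble listed ones, but are neither listed nor needed, are in the scene too. What is shaped like the stone2 but blue, grey or purple is not meant.

How it is judged:
On the way:
1. the spout's tip, inside the dish's outline, rests on the dish's rim while all six stones are still in the scoop (contact force between scoop and dish above 0.3 N and horizontal distance between spout_lip and dish below 0.082 m and height (world z) of spout_lip between 0.015 and 0.045 m and distance between each of stone0, stone1, stone2, stone3, stone4, stone5 and scoop below 0.085 m), for 0.2 s.
At the end, for the whole second after the job is handed in: All six stones lie still in the dish (within 78 mm of its middle, below 40 mm), the dish is level and within 30 mm of where it was, and the scoop stands flat on its base on the table (within 6 mm and 0.06 rad), still and clear of the dish; bystanders not moved over 25 mm (horizontal distance between each of stone0, stone1, stone2, stone3, stone4, stone5 and dish below 0.078 m and z of each of stone0, stone1, stone2, stone3, stone4, stone5 in the frame of dish below 0.04 m and linear speed of each of stone0, stone1, stone2, stone3, stone4, stone5 below 0.03 m/s and distance of dish from where it was at the start of the episode below 0.03 m and angle between dish's own z axis and vertical below 0.05 rad and angle between scoop's own z axis and vertical below 0.06 rad and height (world z) of scoop below 0.006 m and linear speed of scoop below 0.02 m/s and contact force between scoop and dish below 0.05 N); the robot touches nothing.
It fails at once if a stone leaves the spout from a height: it is past the lip and more than 75 mm above the table ((x of stone0 in the frame of scoop above 0.1 m and height (world z) of stone0 above 0.075 m) or (x of stone1 in the frame of scoop above 0.1 m and height (world z) of stone1 above 0.075 m) or (x of stone2 in the frame of scoop above 0.1 m and height (world z) of stone2 above 0.075 m) or (x of stone3 in the frame of scoop above 0.1 m and height (world z) of stone3 above 0.075 m) or (x of stone4 in the frame of scoop above 0.1 m and height (world z) of stone4 above 0.075 m) or (x of stone5 in the frame of scoop above 0.1 m and height (world z) of stone5 above 0.075 m)).
It fails at once if the scoop presses on the dish with more than 8 N (contact force between scoop and dish above 8 N).
It fails at once if the dish is tilted more than 0.04 rad or pushed more than 30 mm (angle between dish's own z axis and vertical above 0.04 rad or distance of dish from where it was at the start of the episode above 0.03 m).
It fails at once if a bystander (bowl, calculator, loupe, tweezers, box) is moved more than 25 mm (distance of any of bowl, calculator, loupe, tweezers, gift_box from where it was at the start of the episode above 0.025 m).
It also fails if it takes over 64 s, if anything falls off the work surface, if the arm or the gripper's body presses on something with over 40 N, if the wrist force passes 120 N, or if a joint passes its speed limit or range.

### The arm

A 6-joint arm with a two-finger parallel gripper is mounted at the origin on the work surface. World frame = base frame: x ahead of the robot, y to its left, z up, the work surface at z = 0. Lengths are in m, angles in rad, forces in N, time in s.
With the tool pointing down it reaches from about 0.3 to 0.875 m from the base axis. Payload 6.4 kg.
Tool frame: the origin (TCP) lies at the very end of the fingers, on their centre line; the grasp point (between the pads) lies 19 mm behind it; z points along the fingers, y is the line along which they close (so a half turn about z gives the same grasp; the last joint's range is limited). The gripper opens to 85 mm and grips with 20 to 120 N. Pads are 22 mm wide; open, the fingers measure 114 mm over their backs; the gripper's body (76 mm by 85 mm) begins 54 mm behind the grasp point. The pads swing forward as they close: fully open they stand 13 mm farther back than shut.
Start: joints at [1.07, 0.181, 1.607, -0, 1.354, -0.206], TCP at [0.167, 0.55, 0.231] pointing down, gripper open.
Joint ranges: [-2.99, 2.99], [-0.89, 2.07], [0.3, 2.58], [-1.14, 4.28], [0, 2.63], [-3.12, 3.12]. Speed limits (rad/s): [2.57, 2.57, 3.01, 3.14, 3.14, 3.14].

### API

Orientations are given as a unit quaternion [x, y, z, w].
In Python, from rig import bot, claw, viewer, models gives the robot as it stands. Calls block until the motion is done:
- bot.goto(position, orientation): joint-space move of the TCP to a pose.
- bot.move_l(position, speed=0.15, rotation=None, f_stop=None): straight line of the TCP; rotation=None keeps the orientation; speed is the mean speed in m/s. With f_stop (N) it stops when the force on the tool has changed by that much, and returns True; else False.
- bot.movej(angles): joint-space move.
- claw.gripper_to(opening): finger opening in m; the grip force is fixed at half the most; returns when the fingers have stopped.
- bot.dwell(seconds).
- bot.ik(position, orientation): joint angles nearest the present ones, or None.
- viewer.camera(name): name is "scene" or "top"; returns a dict with "img" (400x640x3 uint8, red, green, blue), "fov_y" (degrees; the focal length in pixels is half the picture's height over the tangent of half this angle, whatever the lens; pixels are square), "cx", "cy" (the principal point, pixels), "R" (3x3) and "t" (3): a world point X has camera coordinates R X + t. Camera axes: x right, y down, z forward; pixel columns grow to the right and rows downward; lengths in m; the calibration is good to about 2 mm. A picture is of the moment at which its call begins. There is no depth.
A pose or a line that the arm cannot do raises bot.IKError and nothing moves.
- bot.job_done(): hands the job in; it is judged then, once.
Trained networks look in a picture, given as the dict that the camera call returned (one of the last four; its "shot" number tells which), for a name from the list of things; names that differ only in an ending like _2 or _b are one class to them, and where a whole thing is asked for, a point or a joint stands for the part that bears it (a point fixed in the world has none). Each returns a list of dicts, best first, with "confidence" (0 to 1); they miss things now and then, are a little off and sometimes report something else, mostly with a low value. They report only what shows in the picture. A call takes as long as a camera call. They do not tell look-alikes from the thing itself.
- models.look_for(picture, thing): "position" ([x, y, z] in m, in the coordinates of the camera as it stood for that picture, good to about 4 mm: the middle of the surface that is visible of it).
- models.cut_out(picture, thing): "mask" (400x640 bool, what is visible of it).
Readings, each from a call of its own:
- bot.current_time_s(): time.
- bot.current_joint_pos(): joint angles.
- bot.current_qvel(): joint speeds.
- bot.current_effort(): joint torques, N m.
- bot.current_ee_pos(): TCP position.
- bot.current_ee_rot(): TCP orientation.
- bot.current_wrist_force(): force on the tool from outside, world axes, zero at the start.
- bot.current_moment(): the same for the moment, N m.
- bot.current_grip_width(): finger opening in m.
- bot.current_grasp_force(): force on a finger pad.
Only numpy, scipy, OpenCV 4.12 (cv2) and the standard library are available. Lean on these libraries where they do the work, as an engineer would, in place of code of your own. Each camera call takes 0.05 s, during which the arm holds its last target. There are 200 camera calls.

## Working session

There is one attempt and no reset: what is moved stays moved. The work goes in short steps, each a Python script; the robot and the scene stay as the last script left them, time stands still between calls to the robot, and variables do not carry over. Pictures are saved under pics/ and viewed, at most 10 in all, crops included, and the job is handed in when it is done.

```bash
mkdir -p pics; ls; cat > h.py <<'E'
import numpy as np, cv2
from rig import bot, claw, viewer, models
from scipy.spatial.transform import Rotation as Ro
def w(p,c): return c["R"].T@(np.array(p)-c["t"])
def ray(c,u,v,z):
    f=200/np.tan(np.radians(c["fov_y"])/2)
    d=c["R"].T@np.array([(u-c["cx"])/f,(v-c["cy"])/f,1]); o=-c["R"].T@c["t"]
    return o+d*(z-o[2])/d[2]
E
python3 - <<'E'
from h import *
for n in ["top","scene"]:
    c=viewer.camera(n); cv2.imwrite(f"pics/{n}0.png",c["img"][:,:,::-1])
    print(n,"cam at",-c["R"].T@c["t"],c["fov_y"])
    for t in ["scoop","scoop_grip","spout_lip","dish","bowl","stone0","calculator","loupe","tweezers","gift_box"]:
        for d in models.look_for(c,t)[:8]:
            if d["confidence"]>.3: print(t,round(d["confidence"],2),w(d["position"],c).round(3))
    if n=="top":
        for t in ["dish","scoop","bowl"]:
            for m in models.cut_out(c,t)[:2]:
                k=m["mask"].astype(np.uint8); cs=max(cv2.findContours(k,0,2)[0],key=cv2.contourArea)
                r=cv2.minAreaRect(cs); print(t,m["confidence"],k.sum(),r)
                print(np.array([ray(c,*p,.024)[:2] for p in cv2.boxPoints(r)]).round(3).tolist(), [x.round(3).tolist() for x in [ray(c,*r[0],.024)]])
E
```

```text
pics
top cam at [ 0.41385775 -0.02332179  0.87475854] 49.02050093453887
scoop 0.76 [ 0.586 -0.025  0.005]
scoop_grip 0.94 [ 0.586 -0.026  0.006]
spout_lip 0.74 [ 0.587 -0.027  0.003]
dish 0.97 [0.524 0.279 0.006]
bowl 0.84 [ 0.531 -0.359  0.028]
bowl 0.44 [ 0.738 -0.219  0.01 ]
stone0 0.66 [ 0.559 -0.132  0.018]
stone0 0.63 [ 0.54  -0.024  0.019]
stone0 0.56 [ 0.46  -0.081  0.015]
stone0 0.5 [0.551 0.002 0.015]
stone0 0.48 [ 0.565 -0.036  0.019]
stone0 0.44 [ 0.595 -0.054  0.014]
stone0 0.44 [0.644 0.064 0.016]
calculator 0.73 [ 0.741 -0.219  0.017]
loupe 0.57 [0.396 0.132 0.013]
loupe 0.53 [0.55  0.002 0.019]
tweezers 0.83 [ 0.384 -0.191  0.008]
gift_box 0.74 [0.74  0.227 0.043]
gift_box 0.61 [ 0.742 -0.216  0.016]
dish 0.74 5904 ((169.25001525878906, 227.75001525878906), (83.43859100341797, 88.38834381103516), 45.0)
[[0.516, 0.393], [0.645, 0.282], [0.528, 0.156], [0.406, 0.267]] [[0.522, 0.274, 0.024]]
scoop 0.9 2686 ((318.9682922363281, 211.41619873046875), (50.34260559082031, 97.8588638305664), 17.927919387817383)
[[0.483, 0.057], [0.671, 0.003], [0.641, -0.094], [0.455, -0.037]
[... 326 characters left out ...]
5, -0.1], [0.453, -0.03]] [[0.56, -0.018, 0.024]]
scene cam at [0.84974038 0.39105187 0.81960427] 56.49210314870393
scoop 0.65 [ 0.579 -0.028  0.006]
scoop_grip 0.87 [ 0.579 -0.028  0.006]
spout_lip 0.62 [ 0.578 -0.03   0.011]
dish 0.86 [0.517 0.272 0.009]
bowl 0.62 [ 0.521 -0.365  0.037]
stone0 0.62 [ 0.564 -0.034  0.018]
stone0 0.58 [0.552 0.007 0.019]
stone0 0.55 [ 0.546 -0.023  0.015]
stone0 0.52 [ 0.589 -0.051  0.015]
stone0 0.5 [ 0.609 -0.009  0.02 ]
stone0 0.4 [ 0.501 -0.11   0.016]
stone0 0.4 [ 0.461 -0.08   0.015]
stone0 0.39 [0.579 0.001 0.017]
calculator 0.76 [ 0.738 -0.21   0.015]
loupe 0.6 [0.4   0.14  0.018]
tweezers 0.49 [ 0.379 -0.185  0.002]
gift_box 0.96 [0.747 0.234 0.043]
```

```bash
python3 - <<'E'
import cv2,numpy as np
a=cv2.imread("pics/top0.png"); cv2.imwrite("pics/a.png",cv2.resize(a[140:290,100:440],None,fx=2.35,fy=2.35,interpolation=2))
E
```

```text
(no output)
```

View pics/a.png

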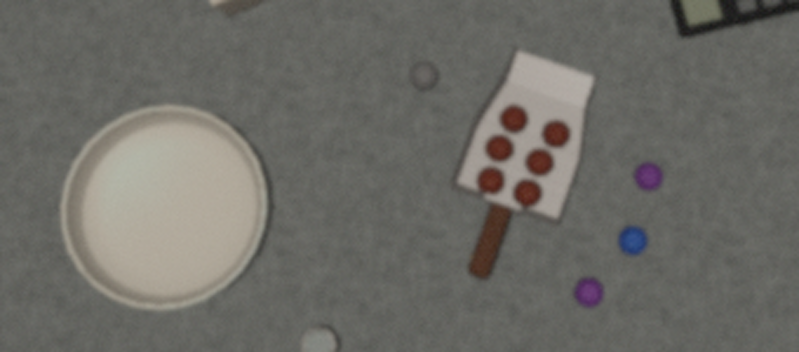

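View pics/scene0.png

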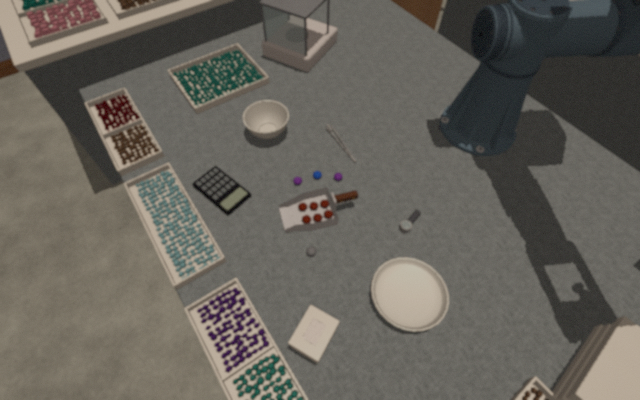

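```bash
cat > pose.py <<'E'
from h import *
from scipy.optimize import least_squares
c=viewer.camera("top")
f=200/np.tan(np.radians(c["fov_y"])/2)
M=np.array([[-47.5,48,32],[88,38,18],[88,-38,18],[-47.5,-48,32],[-110,0,52]])/1e3
P=np.array([[457,185],[518,52],[593,75],[559,220],[481,277]])/2.35+[100,140]
def proj(X):
    q=X@c["R"].T+c["t"]; return q[:,:2]/q[:,2:]*f+[c["cx"],c["cy"]]
def fun(s):
    C,S=np.cos(s[2]),np.sin(s[2])
    return (proj(M@np.array([[C,S,0],[-S,C,0],[0,0,1]])+[s[0],s[1],0])-P).ravel()
r=least_squares(fun,[.56,-.02,-.3]); print("scoop",r.x,r.fun.reshape(-1,2).round(1).tolist())
# dish: outer rim ellipse, rim circle r=85 at z=.024
k=models.cut_out(c,"dish")[0]["mask"].astype(np.uint8)
cs=max(cv2.findContours(k,0,cv2.CHAIN_APPROX_NONE)[0],key=cv2.contourArea)[:,0]
W=np.array([ray(c,*p,.024)[:2] for p in cs+0.0])
d=least_squares(lambda s:np.hypot(*(W-s[:2]).T)-s[2],[.52,.27,.085],loss="soft_l1",f_scale=.002); print("dish",d.x,np.abs(d.fun).max())
c2=viewer.camera("scene")
k=models.cut_out(c2,"dish")[0]["mask"].astype(np.uint8)
cs=max(cv2.findContours(k,0,cv2.CHAIN_APPROX_NONE)[0],key=cv2.contourArea)[:,0]
W=np.array([ray(c2,*p,.024)[:2] for p in cs+0.0])
d2=least_squares(lambda s:np.hypot(*(W-s[:2]).T)-s[2],[.52,.27,.085],loss="soft_l1",f_scale=.002); print("dish2",d2.x,np.abs(d2.fun).max())
E
cat >> h.py <<'E'
LEAN=np.radians(25)
def tcp(sx,sy,sz,yaw,tip,lean=LEAN,flip=1):
    """TCP pose for scoop origin pose; tip forward positive"""
    Rs=Ro.from_euler('z',yaw)*Ro.from_euler('y',tip)
    z=np.array([np.sin(lean),0,-np.cos(lean)]); y=np.array([0,-1.,0])*flip
    Rt=Ro.from_matrix(np.array([np.cross(y,z),y,z]).T)
    g=np.array([-.082,0,.042])+.019*z
    return np.array([sx,sy,sz])+Rs.apply(g), (Rs*Rt).as_quat()
def at_lip(L,yaw,tip,**k):
    """TCP pose placing spout_lip at world L"""
    Rs=Ro.from_euler('z',yaw)*Ro.from_euler('y',tip)
    o=np.array(L)-Rs.apply([.088,0,.004]); return tcp(*o,yaw,tip,**k)
E
cat > scan.py <<'E'
from h import *
D=np.array([.522,.274]); r2=np.degrees
for fl in (1,-1):
  for lean in (15,25,35):
    for s in [(.56,-.017,.0,-.31)]:
        print("grasp",fl,lean,[None if q is None else r2(q).round() for q in [bot.ik(*tcp(s[0],s[1],z,s[3],0,np.radians(lean),fl)) for z in (0,.12)]])
    for yaw in (30,50,70,90,110):
        u=np.array([np.cos(np.radians(yaw)),np.sin(np.radians(yaw))])
        L=D-.062*u
        js=[bot.ik(*at_lip([*L,z],np.radians(yaw),np.radians(t),lean=np.radians(lean),flip=fl)) for z,t in [(.15,0),(.03,9),(.03,30),(.03,50),(.03,65)]]
        print(fl,lean,yaw,[None if q is None else r2(q).round().astype(int).tolist() for q in js])
E
python3 pose.py; python3 scan.py
```

```text
scoop [ 0.5724238  -0.02542182 -0.30131681] [[-2.4, 1.1], [-1.4, -2.4], [2.5, -0.8], [1.3, 1.8], [0.0, -0.1]]
dish [0.52384704 0.2742768  0.08440309] 0.002327733228383061
dish2 [0.52032977 0.27385135 0.08272777] 0.002826466862520499
grasp 1 15 [array([-12.,  10., 123.,  -3.,  32.,  98.]), array([-12.,  -5., 120.,  -2.,  50.,  96.])]
1 15 30 [[0, -30, 135, 8, 62, 57], [5, -9, 132, 3, 51, 63], [13, 6, 111, -4, 77, 74], [17, 23, 91, -8, 100, 78], [19, 37, 75, -10, 117, 78]]
1 15 50 [[-15, -21, 130, 15, 66, 20], [-6, -4, 128, 6, 53, 30], [9, 7, 110, -10, 74, 52], [18, 23, 91, -18, 96, 61], [22, 36, 76, -23, 113, 62]]
1 15 70 [[-19, -6, 118, 16, 69, -5], [-11, 5, 119, 7, 55, 5], [6, 10, 107, -14, 71, 32], [18, 22, 92, -27, 89, 44], [25, 34, 80, -34, 104, 48]]
1 15 90 [[-17, 8, 103, 15, 73, -22], [-11, 15, 106, 7, 60, -15], [5, 14, 102, -16, 66, 12], [19, 21, 93, -33, 80, 29], [27, 30, 85, -43, 92, 37]]
1 15 110 [[-12, 21, 88, 13, 80, -36], [-8, 25, 93, 6, 65, -31], [5, 19, 96, -16, 63, -8], [19, 20, 95, -38, 69, 14], [29, 26, 91, -51, 79, 27]]
grasp 1 25 [array([-12.,   7., 130.,  -8.,  1
[... 3476 characters left out ...]
142], [8, -10, 125, 2, 60, -113], [14, 9, 103, -4, 82, -105], [17, 23, 86, -6, 99, -102]]
-1 35 50 [[-34, -29, 140, 37, 70, 172], [-23, -12, 139, 33, 50, 176], [-1, -6, 122, 4, 61, -144], [12, 9, 102, -9, 80, -125], [19, 23, 87, -15, 96, -119]]
-1 35 70 [[-33, -4, 122, 36, 74, 154], [-25, 5, 124, 31, 58, 157], [-6, 2, 114, 5, 63, -169], [11, 11, 101, -13, 76, -145], [20, 22, 88, -23, 90, -136]]
-1 35 90 [[-27, 14, 103, 31, 82, 144], [-22, 19, 106, 26, 68, 145], [-7, 11, 104, 5, 65, 171], [10, 13, 98, -16, 72, -165], [21, 21, 90, -28, 82, -152]]
-1 35 110 [[-19, 28, 83, 26, 93, 136], [-16, 31, 88, 21, 78, 136], [-5, 20, 93, 5, 69, 154], [10, 16, 95, -16, 68, 176], [21, 19, 93, -32, 72, -168]]
```

```bash
sed -i 's/^LEAN=.*/LEAN=np.radians(20)/' h.py; python3 - <<'E'
from h import *
S=(.572,-.026,0,-.302)
claw.gripper_to(.06)
p,q=tcp(S[0],S[1],.09,S[3],0); bot.goto(p,q)
p,q=tcp(*S,0); bot.move_l(p,.1)
F0=bot.current_wrist_force(); claw.gripper_to(0.0)
print("t",bot.current_time_s(),"w",bot.current_grip_width(),bot.current_grasp_force(),F0)
p,q=tcp(S[0],S[1],.1,S[3],0); bot.move_l(p,.06)
print("F",bot.current_wrist_force(),bot.current_moment(),bot.current_time_s())
t=bot.current_time_s(); a=np.radians(6)
p,q=tcp(S[0],S[1],.1,S[3],0); g=np.array(p)
bot.move_l(p+[0,0,.012],.015,(Ro.from_euler('z',a)*Ro.from_quat(q)).as_quat())
print("6deg dt",bot.current_time_s()-t, bot.current_ee_pos(),p)
c=viewer.camera("top"); cv2.imwrite("pics/t1.png",cv2.resize(c["img"][120:290,220:420,::-1],None,fx=3,fy=3))
c=viewer.camera("scene"); cv2.imwrite("pics/s1.png",cv2.resize(c["img"][130:250,240:400,::-1],None,fx=4,fy=4))
E
```

```text
t 5.6583 w 0.016964086161478185 58.71375024318695 [0.09229977 0.30522717 0.24251053]
F [ 0.09984959 -0.21740247 -3.30739812] [ 0.15289115  0.50597952 -0.04382956] 7.475
6deg dt 0.9500000000000011 [ 0.49980745 -0.00352763  0.13602631] [ 0.49991532 -0.00354353  0.12414584]
```

View pics/s1.png

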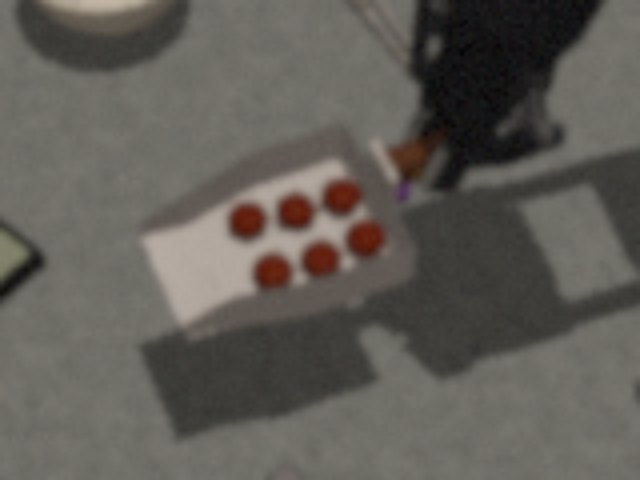

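View pics/t1.png

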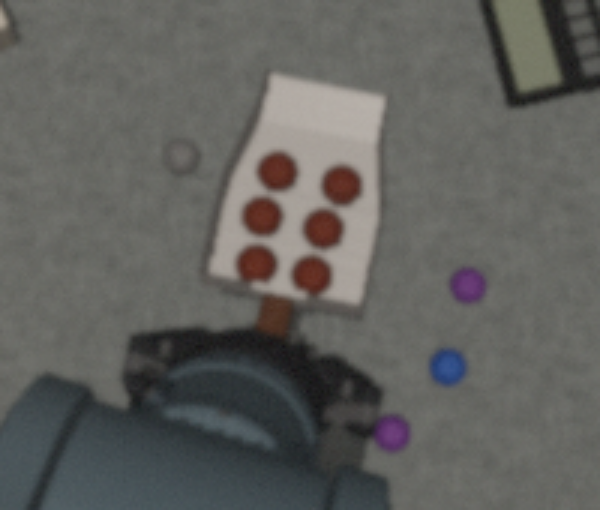

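```bash
python3 - <<'E'
from h import *
def px(c,X):
    f=200/np.tan(np.radians(c["fov_y"])/2); q=c["R"]@X+c["t"]; return q[:2]/q[2]*f+[c["cx"],c["cy"]]
def lipw(dx,dz,tip):
    R=Ro.from_quat(bot.current_ee_rot()); z=np.array([np.sin(LEAN),0,-np.cos(LEAN)]);y=np.array([0,-1.,0])
    Rt=Ro.from_matrix(np.array([np.cross(y,z),y,z]).T); Rs=R*Rt.inv()
    g=np.array([-.082,0,.042])+.019*z
    return lambda X: np.array(bot.current_ee_pos())+Rs.apply(Ro.from_euler('y',tip).apply(np.array(X)-[-.082,0,.042])+[-.082,0,.042]-g+[dx,0,dz])
ct,cs=viewer.camera("top"),viewer.camera("scene")
ot=np.array([[268,73],[385,97],[205,278],[360,310]])/3+[220,120]-.33
os_=np.array([[190,333],[143,238]])/4+[240,130]-.37
for tip in (-.04,0,.04,.08):
    L=lipw(0,0,tip)
    print(tip,(np.array([px(ct,L(X)) for X in [(.088,.038,.018),(.088,-.038,.018),(-.0475,.048,.032),(-.0475,-.048,.032)]])-ot).round(1).tolist(),
     (np.array([px(cs,L(X)) for X in [(.088,.0365,.007),(.088,-.0365,.007)]])-os_).round(1).tolist(),L((.088,0,.004)).round(4))
D=np.array([.522,.274]); yaw=np.radians(80); u=np.array([np.cos(yaw),np.sin(yaw)])
p,q=at_lip([*(D-.062*u),.11],yaw,0)
d=np.linalg.norm(p-bot.current_ee_pos()); print("d",d,p)
bot.move_l(p,d/5,q)
print(bot.current_time_s(),bot.current_wrist_force())
c=viewer.camera("top"); cv2.imwrite("pics/t2.png",cv2.resize(c["img"][150:300,110:370,::-1],None,fx=3,fy=3))
c=viewer.camera("scene"); cv2.imwrite("pics/s2.png",cv2.resize(c["img"][150:350,260:480,::-1],None,fx=3,fy=3))
E
```

```text
-0.04 [[0.3, -4.0], [3.5, -3.1], [-2.4, -0.2], [1.7, 1.3]] [[-3.2, -1.4], [-2.5, -2.8]] [ 0.6615 -0.0358  0.1227]
0 [[0.3, -2.3], [3.1, -1.5], [-2.4, 0.2], [1.6, 1.6]] [[-2.5, 0.0], [-1.6, -1.2]] [ 0.6602 -0.0355  0.1158]
0.04 [[0.3, -0.5], [2.7, 0.2], [-2.4, 0.5], [1.5, 2.0]] [[-1.6, 1.4], [-0.7, 0.2]] [ 0.6585 -0.0352  0.1091]
0.08 [[0.2, 1.4], [2.3, 2.1], [-2.4, 0.9], [1.4, 2.4]] [[-0.6, 2.7], [0.2, 1.6]] [ 0.6566 -0.0348  0.1024]
d 0.05822202705845285 [0.48284206 0.05192426 0.13014584]
13.7833 [-0.14286469 -0.17007756 -3.68603094]
```

View pics/t2.png

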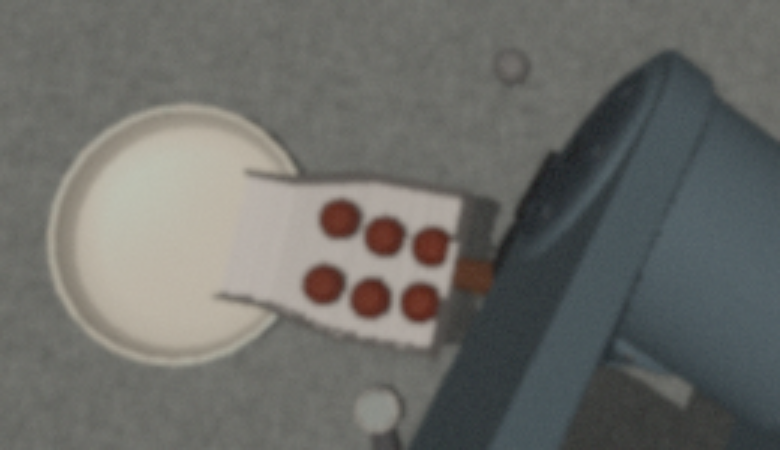

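View pics/s2.png

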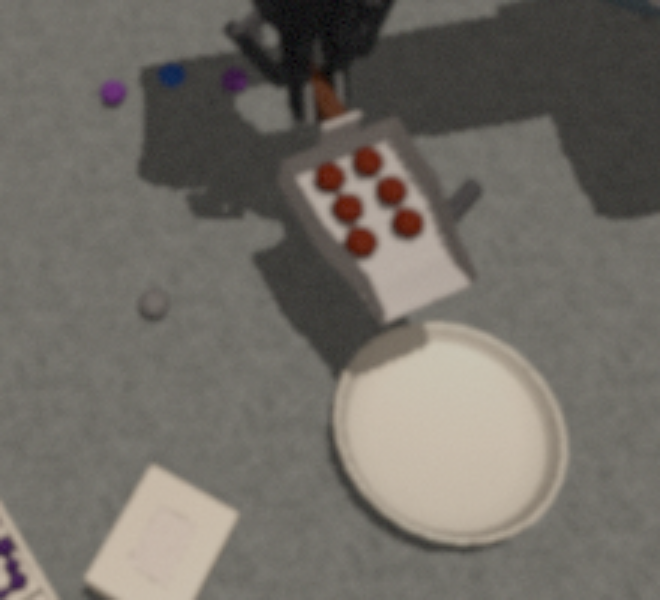

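```bash
python3 - <<'E'
from h import *
c=viewer.camera("top"); print("lip seen",ray(c,187.3,227.7,.124),)
D=np.array([.522,.274]); yaw=np.radians(80); u=np.array([np.cos(yaw),np.sin(yaw)]); L=D-.064*u; T=np.radians(8)
def go(z,tip,dur):
    p,q=at_lip([*L,z],yaw,tip); d=np.linalg.norm(p-bot.current_ee_pos()); bot.move_l(p,max(d,1e-4)/dur,q)
go(.085,T,1.2); go(.048,T,1.0); bot.dwell(.3)
F0=np.array(bot.current_wrist_force()); print("F0",F0)
p,q=at_lip([*L,.010],yaw,T)
hit=bot.move_l(p,.008,q,f_stop=1.2)
e=bot.current_ee_pos()
print(hit,"lip z",.010+e[2]-p[2])
for i in range(3): print(np.array(bot.current_wrist_force())-F0); bot.dwell(.15)
print(bot.current_time_s(),bot.current_ee_pos()-p)
E
```

```text
lip seen [0.51008126 0.20834253 0.124     ]
F0 [ 0.15178984 -0.5787956  -3.23846204]
True lip z 0.02406022349015756
[ 0.44814277 -0.36194225  2.33092141]
[-0.0222008  -1.03201123  3.32140516]
[1.79144317 0.22846808 3.09219961]
19.8917 [-0.00094514  0.00012475  0.01365484]
```

```bash
cat > tip.py <<'E'
from h import *
D=np.array([.522,.274]); yaw=np.radians(80); u=np.array([np.cos(yaw),np.sin(yaw)]); L=D-.064*u
def go(z,tip,dur,L=L,yw=yaw):
    p,q=at_lip([*L,z],yw,np.radians(tip)); d=np.linalg.norm(p-bot.current_ee_pos()); bot.move_l(p,max(d,1e-4)/dur,q)
E
python3 - <<'E'
from tip import *
go(.026,10,.5)
for t in (20,28,36,44,52): go(.027,t,.8); print(t,(np.array(bot.current_wrist_force())).round(1),round(bot.current_time_s(),1))
bot.dwell(.2)
c=viewer.camera("scene"); cv2.imwrite("pics/s3.png",cv2.resize(c["img"][170:350,300:480,::-1],None,fx=3.2,fy=3.2))
E
```

```text
20 [-0.7 -0.3 -3.2] 21.5
28 [ 0.4  0.4 -4.1] 22.4
36 [ 0.8  0.2 -2.3] 23.4
44 [ 0.3  0.9 -3.2] 24.3
52 [ 0.2  0.6 -1.8] 25.3
```

View pics/s3.png

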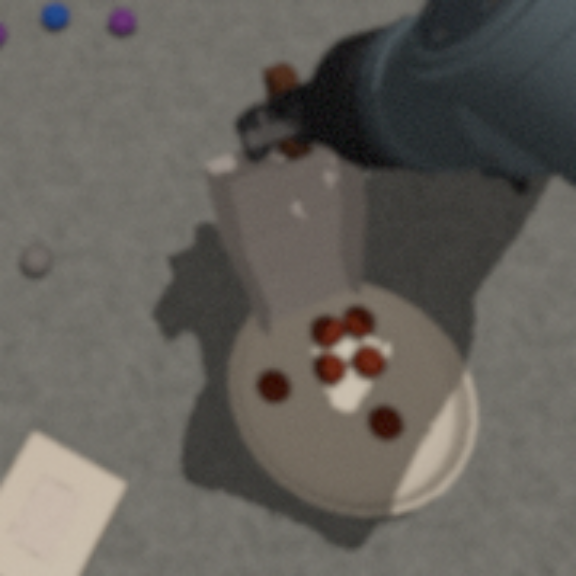

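```bash
python3 - <<'E'
from tip import *
go(.030,60,.8); go(.036,62,.5); go(.033,58,.25); go(.038,63,.25); go(.036,60,.25)
bot.dwell(.2); print(bot.current_time_s(),bot.current_wrist_force())
go(.055,60,.6,L=L-.025*u)
bot.dwell(.2)
c=viewer.camera("scene"); cv2.imwrite("pics/s4.png",cv2.resize(c["img"][170:350,300:480,::-1],None,fx=3.2,fy=3.2))
E
```

```text
28.4833 [ 0.35908924 -0.14521482 -2.2655816 ]
```

View pics/s4.png

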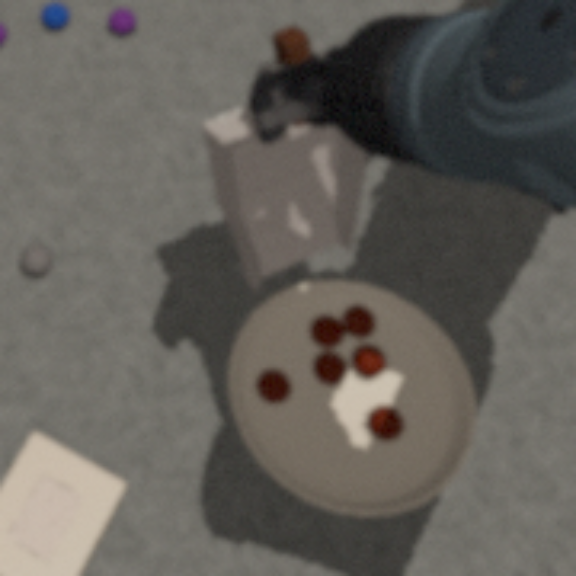

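```bash
python3 - <<'E'
from tip import *
go(.12,40,1.2,L=L-.04*u); go(.12,0,1.2,L=L-.04*u)
S=(.572,-.026,0,-.302)
def pl(z,dur,**k):
    p,q=tcp(S[0],S[1],z,S[3],0); d=np.linalg.norm(p-bot.current_ee_pos()); return bot.move_l(p,max(d,1e-4)/dur,q,**k)
pl(.1,4); pl(.02,1.2); bot.dwell(.2)
print(pl(-.003,2.3,f_stop=4),bot.current_ee_pos()-tcp(*S,0)[0],bot.current_wrist_force(),bot.current_time_s())
claw.gripper_to(.06); 
p=bot.current_ee_pos(); R=Ro.from_quat(bot.current_ee_rot()).as_matrix()
bot.move_l(p-.1*R[:,2],.08); bot.move_l(bot.current_ee_pos()+np.array([-.03,0,.08]),.12)
print(bot.current_time_s())
c=viewer.camera("scene"); cv2.imwrite("pics/s5.png",cv2.resize(c["img"][:,150:500,::-1],None,fx=1.5,fy=1.5))
E
```

```text
True [ 7.45283217e-05 -2.92283245e-05  7.04484623e-04] [-1.02374963 -0.16318201  4.38611471] 39.5667
42.3083
```

View pics/s5.png

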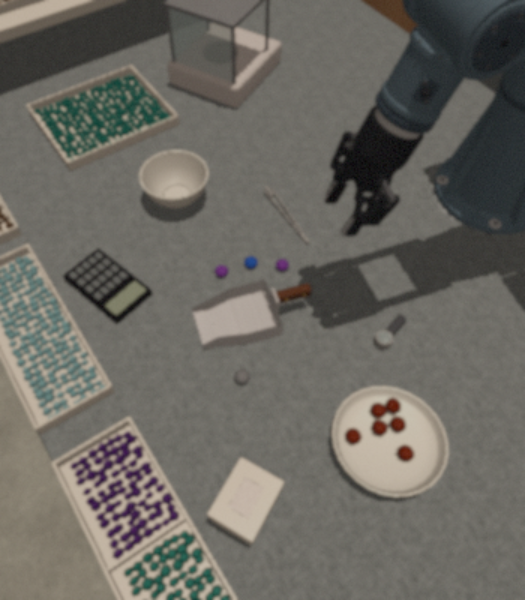

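The picture shows the six stones in the dish around (390,425), the empty scoop flat on the table at (235,315), and the gripper clear of everything.

```bash
python3 -c "
from h import *
print(bot.job_done())"
```

```text
the job is handed in; nothing more can be done
None
```

The job is handed in after about 42 s of robot time: the spout rested on the rim at about 3 N, all six stones are in the shallow dish, the empty scoop is flat on the table where it started, and nothing else appears to have moved; the hand-in call gave no verdict.

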